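Start the twin stirrer from its key deck

ROBOT

A 6-joint arm with a two-finger parallel gripper is mounted at the origin on a cart in front of the work surface, level with it; the furniture and walls round the work are solid. World frame = base frame: x ahead of the robot, y to its left, z up, the work surface at z = 0. Lengths are in m, angles in rad, forces in N, time in s.
With the tool pointing down it reaches from about 0.25 to 0.775 m from the base axis. Payload 4 kg.
Tool frame: the origin (TCP) lies at the very end of the fingers, on their centre line; the grasp point (between the pads) lies 19 mm behind it (robot.tcp_to_grasp is the distance from the TCP to the grasp point, in m); z points along the fingers, y is the line along which they close (so a half turn about z gives the same grasp; the last joint's range is limited). The gripper opens to 94 mm and grips with 3 to 60 N. Pads are 16 mm wide; open, the fingers measure 119 mm over their backs; the gripper's body (75 mm by 177 mm) begins 78 mm behind the grasp point.
Start: joints at [1.193, 0.087, 1.371, -0, 1.684, -0.103], TCP at [0.149, 0.529, 0.206] pointing down, gripper open.
Joint ranges: [-3.1, 3.1], [-0.76, 2.03], [0.27, 2.55], [-1.08, 4.22], [0.17, 2.65], [-2.57, 2.57]. Speed limits (rad/s): [2.79, 2.79, 3.14, 3.14, 3.14, 3.14].

INTERFACE

Orientations are given as [roll, pitch, yaw] about the fixed x, y, z axes, in that order (R = Rz(yaw) Ry(pitch) Rx(roll)).
In Python, from bench import robot, workorder, snapshot gives the robot as it stands (robot), with the cameras as plain functions and the job (workorder).
- The arm moves only by the tool inch_along, called after "Request:" by a JSON object that holds its "method" and its "body", one argument or row to a line. Schema: {"type":"object","properties":{"rows":{"type":"array","items":{"type":"object","properties":{"aperture":{"type":"number"},"pos":{"type":"array","items":{"type":"number"},"minItems":3,"maxItems":3},"turn":{"type":"number"}},"additionalProperties":false,"required":["aperture"]},"minItems":1,"maxItems":20},"only":{"type":"string"},"quiet":{"type":"boolean"},"lines":{"type":"string"}},"required":["rows"],"additionalProperties":false}. rows is a list of rows, 1 to 20 of them, each an object with the fields aperture (the finger opening in m), pos (a list: dx, dy, dz in parts of the range, where 1.0 means 0.2 m), turn (a turn about the tool's z in parts of the range, where 1.0 means pi rad); a field left out counts as zero (the opening has to be given); each row shifts and turns the commanded pose from where the row before left it, along the tool's axes as they then stand; what a row does not reach is not made up. A row lasts 1/12 s, in which the tool goes at most 0.0417 m and 0.125 rad, less where a joint would pass 70% of its speed; a pose out of reach is approached as far as the arm can. The fingers move at their own pace and stop on an object; the grip force is fixed at half the most. Time passes only in rows, so rows that do not move let the fingers close. The tool returns the time, the measured TCP pose, the force, the opening and the grip force at its end. only (a regular expression) keeps the lines of the reply that match it, lines (a string "A,B") keeps lines A to B, and quiet returns only ok. Input that does not fit is refused with a message, and nothing moves.
- robot.get_obs(): the state, without advancing time (a new reading comes with each control period).
- snapshot(name): name is "scene" or "top"; returns a dict with "color" (400x640x3 uint8, blue, green, red), "fx", "fy", "cx", "cy" (pixels), "k1" (the pictures are not rectified: a ray, as slopes to the right and down, at radius r is drawn at 1 + k1 r^2 times it, then the intrinsics apply), "extrinsics" (4x4, takes a point from world to camera coordinates). Camera axes: x right, y down, z forward; pixel columns grow to the right and rows downward; lengths in m; the calibration is good to about 2 mm. A picture is of the moment at which its call begins. There is no depth.
- workorder.close_job(): hands the job in; it is judged then, once.
The state is a dict: "time": time; "joint_positions": joint angles; "qvel": joint speeds; "joint_torque": joint torques, N m; "tool_pos": TCP position; "ee_rot": TCP orientation; "wrist_force": force on the tool from outside, world axes, zero at the start; "wrist_torque": the same for the moment, N m; "width": finger opening in m; "finger_force": force on a finger pad.
Only numpy, scipy, OpenCV 4.12 (cv2) and the standard library are available. Lean on these libraries where they do the work, as an engineer would, in place of code of your own. Each camera call takes 0.05 s, during which the arm holds its last target. There are 200 camera calls.

TASK

Start the stirrer with the fingertips: push down the raised far end of the blue rocker until it has tipped fully over, then do the same with the yellow rocker, and last press the green round key all the way down and let it come up again. Keep to this order, do not press the red key, leave both rockers tipped over, and do not lift, shift or knock over the beaker and vials.

Things in the scene. Friction and masses are not known exactly. Their poses are not given: they have to be found in the camera images.
- stirrer: fixed white bench stirrer, 240 (x) x 230 (y) x 64 mm. Origin: centre of its underside on the table; x points to its rear, away from the robot, y left, z up. Front (x -120 to -15 mm): level deck 40 mm high with four control modules in a row (x -70, y +78, +26, -26, -78 mm), in an order that varies. Rear: housing 58 mm high with two round plates, tops at 64 mm, at x 55, y +57 and -57 mm
- blue_rocker (a joint): blue rocker, tips about a level axis along the stirrer's y. 0 = off (near half level, far half sticking up at 0.34 rad), 0.34 = fully on (far half level, near half up). Friction-held: stays where it is left. Needs 1 to 3 N at the press point
- blue_press (a point): press point on the upper face of the blue rocker's far half, 20 mm behind the tipping axis; moves with it. Off: 61.5 mm above the table, on a ramp rising to the rear; fully on: 55 mm, level. The rocker is 58 mm long (29 mm each half), 26 mm wide; a small white bar marks the far end. The black bezel round it, 72 x 42 mm, is 44 mm above the table, its middle 50 mm
- yellow_rocker (a joint): yellow rocker, made just like the blue one: 0 = off, 0.34 = fully on, friction-held
- yellow_press (a point): press point on the far half of the yellow rocker, 20 mm behind its tipping axis, same sizes and heights as the blue one
- green_key (a joint): green round key, slides straight down: 0 = up, 0.006 m = fully down; springs back up. 1 N to start it, 4 N fully down
- green_top (a point): centre of the top of the green key, a cylinder 26 mm across; 59 mm above the table when up, 53 mm when down. The metal collar round it, 35 mm across, is 50 mm above the table
- red_key (a joint): red round key, same as the green one; not to be pressed
- red_top (a point): centre of the top of the red key, 26 mm across, 59 mm above the table
- beaker_small: loose small beaker 54 mm across, 59 mm high, standing on the stirrer's left rear plate; origin at the centre of its underside
- vial_white: loose sample vial with white cap, 27 mm across, 58 mm high, standing on the stirrer's right rear plate; origin at the centre of its underside
- vial_amber: loose amber vial with black cap, 34 mm across, 72 mm high, standing on the table at the near right of the stirrer; origin at the centre of its underside

How it is judged:
By the outcome, as a careful person would: the job done as asked, in the order asked, and still so for the second after the job is handed in, with the robot touching nothing.
It also fails if it takes over 64 s, if anything falls off the work surface, if the arm or the gripper's body presses on something with over 40 N, if the wrist force passes 120 N, or if a joint passes its speed limit or range.

## Working session

There is one attempt and no reset: what is moved stays moved. The work goes in short steps, Python scripts to look and compute and a tool call to move; the robot and the scene stay as the last step left them, time stands still between calls to the robot, and variables do not carry over. Pictures are saved under pics/ and viewed, at most 10 in all, crops included, and the job is handed in when it is done.

```bash
ls; mkdir -p pics
```

Run:
```python
from bench import robot, workorder, snapshot
import cv2,numpy as np
for n in("scene","top"):
    s=snapshot(n); cv2.imwrite(f"pics/{n}0.png",s["color"]); print(n,s["fx"],s["fy"],s["cx"],s["cy"],s["k1"],np.round(s["extrinsics"],3).tolist())
o=robot.get_obs(); print(o["time"],o["tool_pos"],o["ee_rot"],o["width"])
```

```text
bench.py
pics
scene 474.9187268750344 474.9187268750344 325.3355656693213 192.32137622956742 -0.05063385525423472 [[0.781, -0.624, 0.024, -0.362], [-0.331, -0.446, -0.832, 0.293], [0.53, 0.642, -0.554, 0.59], [0.0, 0.0, 0.0, 1.0]]
top 481.1804506554687 481.1804506554687 317.86652955828146 196.2103443872282 -0.11706613636747444 [[0.026, -1.0, 0.006, 0.11], [-0.997, -0.026, -0.067, 0.552], [0.067, -0.004, -0.998, 1.196], [0.0, 0.0, 0.0, 1.0]]
0.1 [0.14908611 0.52890353 0.20442507] [-3.13964908e+00 -1.88281170e-04  2.86678463e+00] 0.09417229976812579
```

View pics/scene0.png

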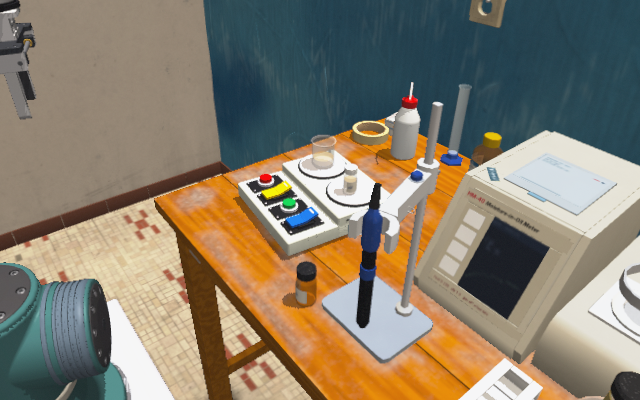

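View pics/top0.png

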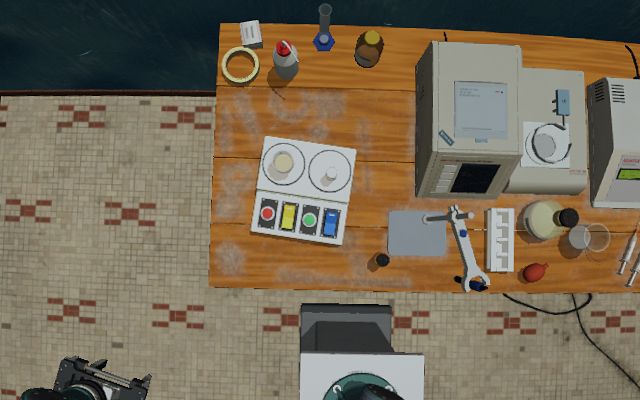

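The row runs, left to right, red (268,213), yellow (289,216), green (310,219), blue (330,222) in the top view. In the scene view they are at (265,180), (276,191), (289,204) and (301,219). The arm is off to the left.

Create h.py:
```python
from bench import robot, workorder, snapshot
import cv2,numpy as np
HUE={"red":((0,8),(172,180)),"yellow":((24,34),),"green":((45,85),),"blue":((98,118),)}
def blobs(s,win):
    x0,y0,x1,y1=win; h=cv2.cvtColor(s["color"],cv2.COLOR_BGR2HSV)[y0:y1,x0:x1]; out={}
    for k,rs in HUE.items():
        m=sum(cv2.inRange(h,(a,130,70),(b,255,255)) for a,b in rs)
        n,l,st,c=cv2.connectedComponentsWithStats(m)
        i=1+st[1:,4].argmax(); out[k]=(c[i]+[x0,y0],st[i,:].tolist(),l==i)
    return out
def ray(s,p):
    K=np.array([[s["fx"],0,s["cx"]],[0,s["fy"],s["cy"]],[0,0,1]])
    u=cv2.undistortPoints(np.array([[p]],float),K,np.array([s["k1"],0,0,0.]))[0,0]
    E=s["extrinsics"]; R,t=E[:3,:3],E[:3,3]; d=R.T@[*u,1]; return -R.T@t,d/np.linalg.norm(d)
def plane(s,p,z):
    o,d=ray(s,p); return o+d*(z-o[2])/d[2]
def tri(r):
    A=sum(np.eye(3)-np.outer(d,d) for o,d in r); b=sum((np.eye(3)-np.outer(d,d))@o for o,d in r)
    return np.linalg.solve(A,b)
WS=(240,165,325,240); WT=(250,195,350,245)
```

Run:
```python
from h import *
S,T=snapshot("scene"),snapshot("top")
bs,bt=blobs(S,WS),blobs(T,WT)
for k in HUE: print(k,bs[k][0].round(1),bs[k][1],bt[k][0].round(1),bt[k][1],tri([ray(S,bs[k][0]),ray(T,bt[k][0])]).round(4),"plane55 S,T",plane(S,bs[k][0],.056).round(4)[:2],plane(T,bt[k][0],.056).round(4)[:2])
a=cv2.resize(S["color"][155:265,230:370],None,fx=5,fy=5,interpolation=cv2.INTER_CUBIC)
b=cv2.resize(T["color"][130:250,240:360],None,fx=5,fy=5,interpolation=cv2.INTER_CUBIC)
cv2.imwrite("pics/s1.png",a);cv2.imwrite("pics/t1.png",b)
```

```text
red [265.2 177.9] [20, 9, 12, 9, 92] [267.  212.9] [13, 14, 9, 9, 70] [0.5017 0.2481 0.0563] plane55 S,T [0.5013 0.2491] [0.5025 0.2477]
yellow [275.6 190.3] [21, 16, 30, 19, 271] [287.8 216.9] [31, 9, 14, 25, 253] [0.4936 0.197  0.0559] plane55 S,T [0.4927 0.1973] [0.4943 0.1965]
green [288.6 202.6] [43, 33, 13, 10, 108] [308.4 219.9] [55, 20, 9, 9, 46] [0.4883 0.146  0.0567] plane55 S,T [0.489  0.1468] [0.4882 0.1461]
blue [301.4 217.7] [46, 42, 32, 21, 322] [330.  223.4] [73, 16, 15, 25, 257] [0.4809 0.0934 0.0553] plane55 S,T [0.4799 0.0929] [0.4812 0.0932]
```

View pics/s1.png

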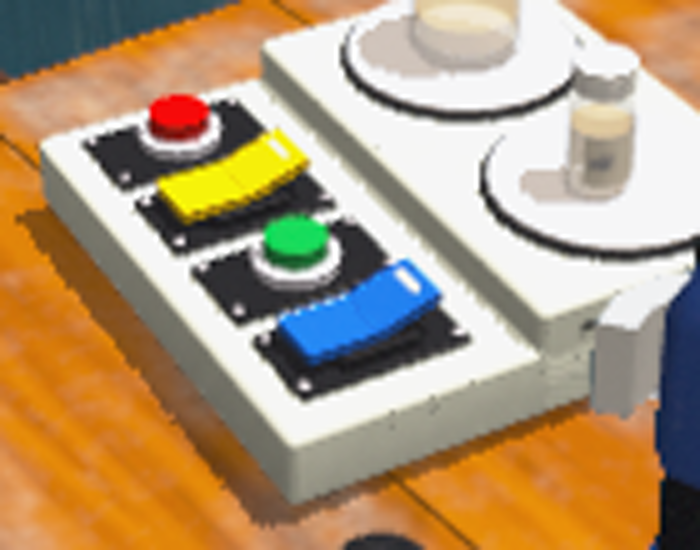

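View pics/t1.png

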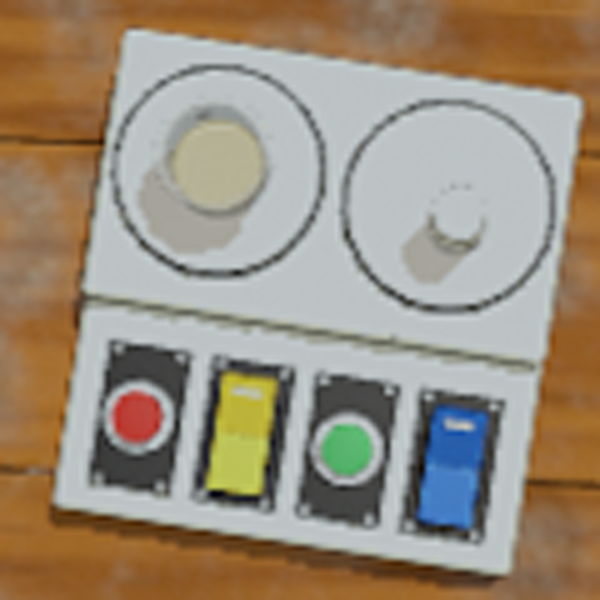

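Both rockers' white bars are at the rear: crop (410,275) and (280,148) in scene, (459,424) and (247,393) in top. So both far halves are still up. The row direction gives a stirrer yaw of about -0.134. I'll close the fingers, align, and move above the blue press point at (0.5005, 0.0911).

Careful with the scale: shifts go in shares of 0.2 m and turns go in shares of pi rad. That gives: -0.0254 m / 0.2 = -0.127, -0.0242 m / 0.2 = -0.121, -0.07 rad / 3.1416 = -0.0223.

Request:
{"method": "inch_along", "body": {
  "rows": [
    {"aperture":0,"turn":-0.0223},
    {"aperture":0,"turn":-0.0223},
    {"aperture":0,"pos":[-0.127,-0.121,0]},
    {"aperture":0,"pos":[-0.127,-0.121,0]},
    {"aperture":0,"pos":[-0.127,-0.121,0]},
    {"aperture":0,"pos":[-0.127,-0.121,0]},
    {"aperture":0,"pos":[-0.127,-0.121,0]},
    {"aperture":0,"pos":[-0.127,-0.121,0]},
    {"aperture":0,"pos":[-0.127,-0.121,0]},
    {"aperture":0,"pos":[-0.127,-0.121,0]},
    {"aperture":0,"pos":[-0.127,-0.121,0]},
    {"aperture":0,"pos":[-0.127,-0.121,0]},
    {"aperture":0,"pos":[-0.127,-0.121,0]},
    {"aperture":0,"pos":[-0.127,-0.121,0]},
    {"aperture":0,"pos":[-0.127,-0.121,0]},
    {"aperture":0,"pos":[-0.127,-0.121,0]},
    {"aperture":0,"pos":[-0.127,-0.121,0]},
    {"aperture":0,"pos":[-0.127,-0.121,0]}
  ]
}}

```text
time: 1.7
tool_pos: [0.5007, 0.0894, 0.2053]
ee_rot: [3.141, -0.0, 3.006]
wrist_force: [0.4, -0.3, 0.1]
width: 0.0006
finger_force: 0.0
```

Request:
{"method": "inch_along", "body": {
  "rows": [
    {"aperture":0},
    {"aperture":0},
    {"aperture":0}
  ]
}}

```text
time: 1.95
tool_pos: [0.4995, 0.0913, 0.2051]
ee_rot: [3.141, -0.001, 3.006]
wrist_force: [0.7, 1.0, 0.8]
width: 0.0005
finger_force: 0.0
```

Add to h.py:
```python
def togo(x,y,z):
    o=robot.get_obs(); from scipy.spatial.transform import Rotation as R
    M=R.from_euler("xyz",o["ee_rot"]).as_matrix()
    print("t",o["time"],"pos",o["tool_pos"].round(4),"rot",np.round(o["ee_rot"],3),"togo",(M.T@(np.array([x,y,z])-o["tool_pos"])).round(4),"F",o["wrist_force"].round(1))
```

```bash
python3 -c "
from h import *
togo(.5005,.0911,.09)"
```

```text
t 1.95 pos [0.4995 0.0913 0.2051] rot [ 3.141e+00 -1.000e-03  3.006e+00] togo [-0.0011 -0.0002  0.1151] F [0.7 1.  0.8]
```

Now descend to z of about 0.09 and check from both cameras before pressing.

Converted, 0.029 m / 0.2 = 0.145, 0.028 m / 0.2 = 0.14.

Request:
{"method": "inch_along", "body": {
  "rows": [
    {"aperture":0,"pos":[-0.005,0,0.145]},
    {"aperture":0,"pos":[0,0,0.145]},
    {"aperture":0,"pos":[0,0,0.145]},
    {"aperture":0,"pos":[0,0,0.14]},
    {"aperture":0},
    {"aperture":0}
  ]
}}

```text
time: 2.45
tool_pos: [0.4991, 0.0921, 0.0894]
ee_rot: [-3.141, -0.004, 3.009]
wrist_force: [0.6, -0.4, 1.5]
width: 0.0002
finger_force: 0.0
```

Run:
```python
from h import *
S,T=snapshot("scene"),snapshot("top")
togo(.5005,.0911,.053)
a=cv2.resize(S["color"][130:250,230:370],None,fx=5,fy=5,interpolation=cv2.INTER_CUBIC)
cv2.imwrite("pics/s2.png",a)
```

```text
t 2.55 pos [0.5019 0.0919 0.0927] rot [3.141e+00 3.000e-03 3.008e+00] togo [ 0.0014 -0.001   0.0397] F [-0.5 -0.8  0.1]
```

View pics/s2.png

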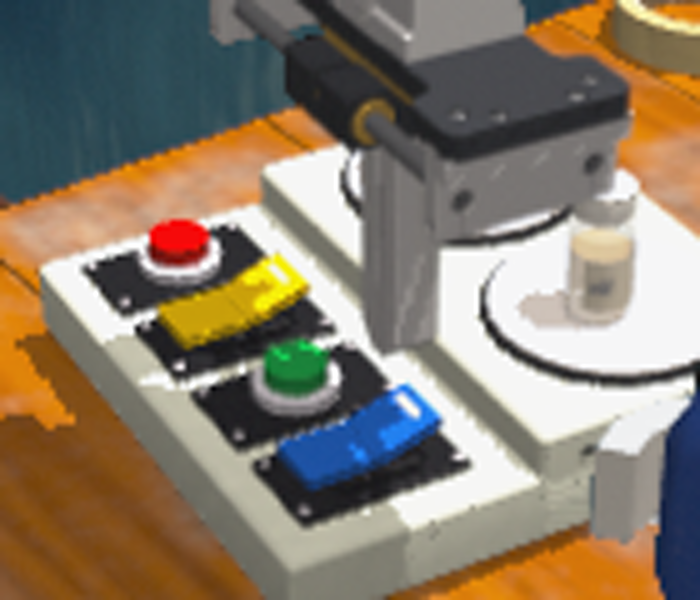

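The finger tips at crop (400,345) hang about 80 crop pixels, or 36 mm, straight above the blue far half (395,420). Pressing now.

Converted, 0.014 m / 0.2 = 0.07, 0.006 m / 0.2 = 0.03.

Request:
{"method": "inch_along", "body": {
  "rows": [
    {"aperture":0,"pos":[0,0,0.07]},
    {"aperture":0,"pos":[0,0,0.03]},
    {"aperture":0,"pos":[0,0,0.025]},
    {"aperture":0,"pos":[0,0,0.02]},
    {"aperture":0,"pos":[0,0,0.02]},
    {"aperture":0,"pos":[0,0,0.01]},
    {"aperture":0,"pos":[0,0,0.005]},
    {"aperture":0},
    {"aperture":0}
  ]
}}

```text
time: 3.3
tool_pos: [0.5015, 0.091, 0.0552]
ee_rot: [3.141, 0.001, 3.007]
wrist_force: [-0.7, -0.4, 3.1]
width: 0.0003
finger_force: 1.8
```

```bash
python3 -c "
from h import *
togo(.5005,.0911,.053)"
```

```text
t 3.3 pos [0.5015 0.091  0.0552] rot [3.141e+00 1.000e-03 3.007e+00] togo [0.001  0.     0.0022] F [-0.7 -0.4  3.1]
```

Converted, 0.001 m / 0.2 = 0.005.

Request:
{"method": "inch_along", "body": {
  "rows": [
    {"aperture":0,"pos":[0,0,0.005]},
    {"aperture":0,"pos":[0,0,0.005]},
    {"aperture":0},
    {"aperture":0},
    {"aperture":0}
  ]
}}

```text
time: 3.72
tool_pos: [0.5015, 0.091, 0.055]
ee_rot: [3.141, 0.002, 3.007]
wrist_force: [-4.0, -0.5, 12.5]
width: -0.0
finger_force: 5.9
```

Request:
{"method": "inch_along", "body": {
  "rows": [
    {"aperture":0},
    {"aperture":0}
  ]
}}

```text
time: 3.88
tool_pos: [0.5016, 0.091, 0.0551]
ee_rot: [3.141, 0.002, 3.007]
wrist_force: [-3.0, -1.2, 11.4]
width: 0.0002
finger_force: 5.9
```

It's at the stop: the height holds at 55 mm with 12 N. Lift and go over to yellow.

Converted, 0.026 m / 0.2 = 0.13, 0.001 m / 0.2 = 0.005.

Request:
{"method": "inch_along", "body": {
  "rows": [
    {"aperture":0,"pos":[0,0,-0.05]},
    {"aperture":0,"pos":[0,0,-0.075]},
    {"aperture":0,"pos":[0,0,-0.075]},
    {"aperture":0,"pos":[0.005,0.13,0]},
    {"aperture":0,"pos":[0,0.13,0]},
    {"aperture":0,"pos":[0,0.13,0]},
    {"aperture":0,"pos":[0,0.13,0]},
    {"aperture":0},
    {"aperture":0},
    {"aperture":0}
  ]
}}

```text
time: 4.72
tool_pos: [0.5134, 0.1935, 0.0919]
ee_rot: [-3.14, -0.001, 3.007]
wrist_force: [-0.4, 0.5, -0.5]
width: 0.0002
finger_force: 0.0
```

Run:
```python
from h import *
S=snapshot("scene")
togo(.5144,.1942,.053)
cv2.imwrite("pics/s3.png",cv2.resize(S["color"][130:250,230:370],None,fx=5,fy=5,interpolation=cv2.INTER_CUBIC))
```

```text
t 4.7667 pos [0.5135 0.1932 0.0921] rot [-3.141e+00 -1.000e-03  3.006e+00] togo [-0.0008  0.0012  0.0391] F [-0.2 -0.2 -0.4]
```

View pics/s3.png

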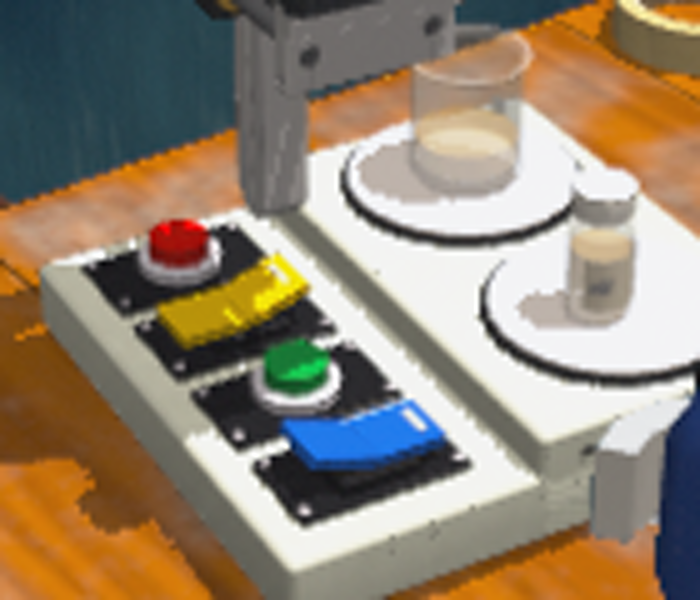

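The blue rocker's near half is up at crop (300,435) and its far half is level at (415,415), so it is tipped fully over. The tips at (272,210) are above yellow's far half. Press yellow to the same depth.

Request:
{"method": "inch_along", "body": {
  "rows": [
    {"aperture":0,"pos":[0,0.005,0.07]},
    {"aperture":0,"pos":[0,0,0.03]},
    {"aperture":0,"pos":[0,0,0.025]},
    {"aperture":0,"pos":[0,0,0.02]},
    {"aperture":0,"pos":[0,0,0.02]},
    {"aperture":0,"pos":[0,0,0.015]},
    {"aperture":0,"pos":[0,0,0.01]},
    {"aperture":0,"pos":[0,0,0.005]},
    {"aperture":0},
    {"aperture":0},
    {"aperture":0}
  ]
}}

```text
time: 5.68
tool_pos: [0.5146, 0.1949, 0.0552]
ee_rot: [-3.142, 0.002, 3.007]
wrist_force: [-1.4, -1.6, 5.8]
width: 0.0005
finger_force: 3.1
```

Request:
{"method": "inch_along", "body": {
  "rows": [
    {"aperture":0},
    {"aperture":0}
  ]
}}

```text
time: 5.85
tool_pos: [0.5145, 0.1949, 0.0552]
ee_rot: [-3.141, 0.002, 3.007]
wrist_force: [-1.5, -1.3, 6.3]
width: 0.0003
finger_force: 3.1
```

Converted, 0.001 m / 0.2 = 0.005.

Request:
{"method": "inch_along", "body": {
  "rows": [
    {"aperture":0,"pos":[0,0,0.005]},
    {"aperture":0,"pos":[0,0,0.005]},
    {"aperture":0},
    {"aperture":0}
  ]
}}

```text
time: 6.18
tool_pos: [0.5147, 0.1949, 0.0551]
ee_rot: [3.142, 0.002, 3.007]
wrist_force: [-2.9, -3.3, 13.0]
width: 0.0004
finger_force: 6.7
```

Request:
{"method": "inch_along", "body": {
  "rows": [
    {"aperture":0,"pos":[0,0,-0.06]},
    {"aperture":0,"pos":[0,0,-0.075]},
    {"aperture":0,"pos":[0,0,-0.075]},
    {"aperture":0,"pos":[0.05,-0.1325,0]},
    {"aperture":0,"pos":[0.05,-0.1325,0]},
    {"aperture":0},
    {"aperture":0},
    {"aperture":0}
  ]
}}

```text
time: 6.85
tool_pos: [0.4874, 0.1457, 0.0937]
ee_rot: [3.141, 0.0, 3.007]
wrist_force: [0.2, 0.5, 0.2]
width: 0.0004
finger_force: 0.0
```

Run:
```python
from h import *
S=snapshot("scene")
togo(.4876,.1453,.053)
cv2.imwrite("pics/s4.png",cv2.resize(S["color"][130:250,230:370],None,fx=5,fy=5,interpolation=cv2.INTER_CUBIC))
```

```text
t 6.9 pos [0.4875 0.1459 0.0936] rot [3.141 0.    3.007] togo [-0.0002 -0.0006  0.0406] F [-0.1  0.3 -0.2]
```

View pics/s4.png

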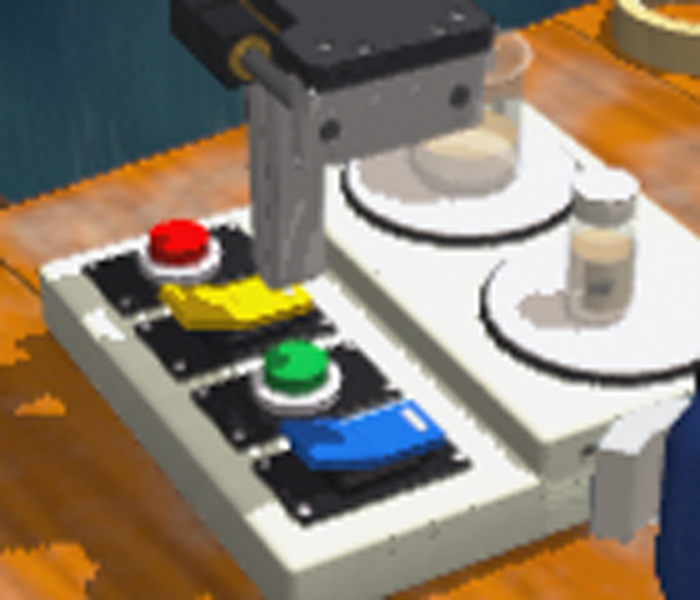

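Yellow is tipped too: its near half is up at crop (175,300). The tips at (290,282) stand above the green key at (297,365). Press green.

Converted, 0.014 m / 0.2 = 0.07, 0.01 m / 0.2 = 0.05.

Request:
{"method": "inch_along", "body": {
  "rows": [
    {"aperture":0,"pos":[0,0,0.07]},
    {"aperture":0,"pos":[0,0,0.05]},
    {"aperture":0,"pos":[0,0,0.03]},
    {"aperture":0,"pos":[0,0,0.02]},
    {"aperture":0,"pos":[0,0,0.015]},
    {"aperture":0,"pos":[0,0,0.015]},
    {"aperture":0,"pos":[0,0,0.01]},
    {"aperture":0},
    {"aperture":0},
    {"aperture":0}
  ]
}}

```text
time: 7.73
tool_pos: [0.4868, 0.1456, 0.0532]
ee_rot: [3.141, -0.0, 3.007]
wrist_force: [-4.2, 0.0, 8.1]
width: 0.0005
finger_force: 4.0
```

Request:
{"method": "inch_along", "body": {
  "rows": [
    {"aperture":0,"pos":[0,0,0.005]},
    {"aperture":0},
    {"aperture":0}
  ]
}}

```text
time: 7.98
tool_pos: [0.4868, 0.1456, 0.053]
ee_rot: [3.141, -0.0, 3.007]
wrist_force: [-6.3, 0.2, 12.5]
width: 0.0004
finger_force: 5.9
```

Fully down at 53 mm with 12 N. Lift clear and check.

Converted, -0.03 m / 0.2 = -0.15, -0.02 m / 0.2 = -0.1.

Request:
{"method": "inch_along", "body": {
  "rows": [
    {"aperture":0,"pos":[0,0,-0.06]},
    {"aperture":0,"pos":[0,0,-0.1]},
    {"aperture":0,"pos":[0,0,-0.15]},
    {"aperture":0,"pos":[0,0,-0.15]},
    {"aperture":0,"pos":[0,0,-0.15]},
    {"aperture":0,"pos":[0,0,-0.15]},
    {"aperture":0},
    {"aperture":0},
    {"aperture":0}
  ]
}}

```text
time: 8.73
tool_pos: [0.4871, 0.1452, 0.202]
ee_rot: [-3.142, -0.0, 3.007]
wrist_force: [0.0, -0.1, 0.1]
width: 0.0006
finger_force: 0.0
```

Run:
```python
from h import *
S=snapshot("scene")
cv2.imwrite("pics/s5.png",cv2.resize(S["color"][130:250,230:370],None,fx=5,fy=5,interpolation=cv2.INTER_CUBIC))
```

```text
(no output)
```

View pics/s5.png

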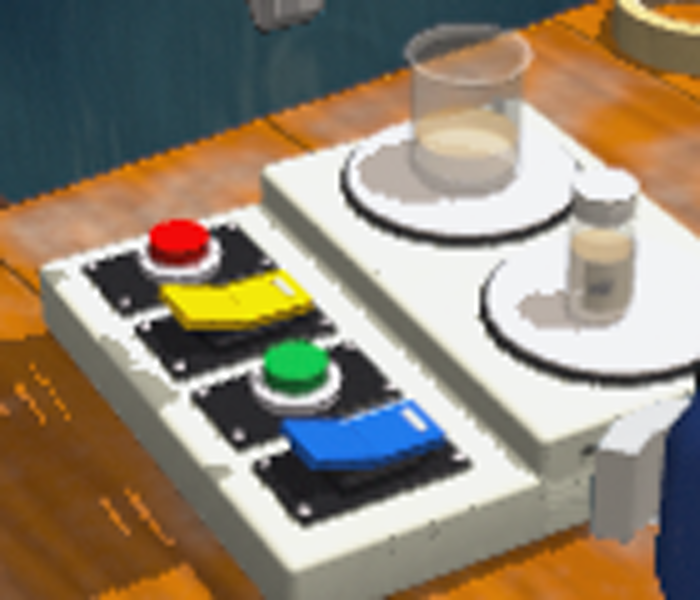

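Both rockers are tipped over (yellow at (240,300), blue at (365,435)). The green key is back up at (297,365), red is up at (180,240), and the beaker and white vial haven't moved.

```bash
python3 -c "
from bench import robot, workorder, snapshot
print(workorder.close_job())"
```

```text
the job is handed in; nothing more can be done
None
```

The job is handed in: the blue rocker and then the yellow one are tipped fully over, and green was pressed all the way down last and came back up; red was not pressed and the beaker and vials were left alone.

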